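Fill the dotted cups of the oil tray in order

ROBOT

A 6-joint arm with a two-finger parallel gripper is mounted at the origin on the work surface. World frame = base frame: x ahead of the robot, y to its left, z up, the work surface at z = 0. Lengths are in m, angles in degrees, forces in N, time in s.
With the tool pointing down it reaches from about 0.325 to 0.85 m from the base axis. Payload 15.5 kg.
Tool frame: the origin (TCP) lies at the very end of the fingers, on their centre line; the grasp point (between the pads) lies arm.grip_depth behind it (arm.grip_depth is the distance from the TCP to the grasp point, in m); z points along the fingers, y is the direction in which the jaws open and shut (so a half turn about z gives the same grasp; the last joint's range is limited). The gripper opens to 91 mm and grips with 3 to 60 N. Pads are 32 mm wide; open, the fingers measure 118 mm over their backs; the gripper's body (76 mm by 178 mm) begins 60 mm behind the grasp point.
Start: joints at [71.362, 28.281, 77.091, -0, 74.628, -5.472], TCP at [0.142, 0.609, 0.214] pointing down, gripper open.
Joint ranges: [-166.48, 166.48], [-47.26, 123.95], [12.59, 153.08], [-70.14, 250.14], [6.76, 159.57], [-176.63, 176.63]. Speed limits (degrees/s): [108.29, 108.29, 147.25, 172.46, 172.46, 172.46].

INTERFACE

Orientations are given as a 3x3 rotation matrix whose columns are the frame's x, y, z axes.
In Python, from rig import arm gives the robot as it stands. Calls block until the motion is done:
- arm.move_to(position, orientation): joint-space move of the TCP to a pose.
- arm.move_l(position, orientation=None, feed=0.15): straight line of the TCP; orientation=None keeps the orientation; feed is the mean speed in m/s.
- arm.move_joints(angles): joint-space move.
- arm.grip(opening): finger opening in m; the grip force is fixed at half the most; returns when the fingers have stopped.
- arm.sleep(seconds).
- arm.solve_ik(position, orientation): joint angles nearest the present ones, or None.
- arm.snapshot(name): name is "scene" or "top" or "wrist"; returns the picture (384x512x3 uint8, red, green, blue); there is no depth.
- arm.get_calibration(name): a dict with "intrinsics" (3x3 intrinsics, pixels), "cam_to_world" (4x4, takes a point from camera to world coordinates). Camera axes: x right, y down, z forward; pixel columns grow to the right and rows downward; lengths in m; the calibration is good to about 2 mm. The wrist camera is an equidistant fisheye: a pixel r from the principal point sees the ray r / f radians off the axis. A picture is of the moment at which its call begins: read the wrist's pose just before it. get_calibration takes no time and is no camera call; for the wrist camera it gives the pose at the moment of the call.
A pose or a line that the arm cannot do raises arm.Unreachable and nothing moves.
- arm.sign_off(): hands the job in, once; it reports no verdict.
Readings, each from a call of its own:
- arm.current_t(): time.
- arm.current_joint_positions(): joint angles.
- arm.current_dq(): joint speeds.
- arm.current_tau(): joint torques, N m.
- arm.current_ee_pos(): TCP position.
- arm.current_tool_rot(): TCP orientation.
- arm.current_force(): force on the tool from outside, world axes, zero at the start.
- arm.current_torque(): the same for the moment, N m.
- arm.current_width(): finger opening in m.
Only numpy, scipy, OpenCV 4.12 (cv2) and the standard library are available. Lean on these libraries where they do the work, as an engineer would, in place of code of your own. Each camera call takes 0.05 s, during which the arm holds its last target. There are 200 camera calls.

TASK

Fill the first two cups of the round bamboo tray in the order of their dots: first stand the tall straight ceramic bottle in the cup marked with one dot and let go of it, then stand the short straight bottle in the cup marked with two dots. Set both bottles down upright on the cup floors without dropping them, and leave the cone-shaped bottle where it stands.

Things in the scene. Friction and masses are not known exactly. Their poses are not given: they have to be found in the camera images.
- tall_mid (a point): Tall straight bottle, white ceramic with cork stopper: 104 mm high in all, straight round body 38 mm across from its underside up to 80 mm, then a neck 22 mm across. About 0.2 kg, loose, standing upright on the ledge. This point is on its axis, 52 mm above its underside; z is along its axis, upward.
- short_mid (a point): Short straight bottle, white ceramic with cork stopper: 72 mm high in all, straight round body 44 mm across from its underside up to 52 mm, then a neck 22 mm across. About 0.16 kg, loose, standing upright on the ledge. This point is on its axis, 36 mm above its underside; z is along its axis, upward.
- flask_mid (a point): Cone-shaped bottle, white ceramic with cork stopper: 96 mm high, 60 mm across at the foot, tapering to a neck 22 mm across. A bystander that stays where it is. This point is on its axis, 48 mm above its underside.
- cup1 (a point): Centre of the floor of the one-dot cup (one dark dot, 16 mm across, on the board just outside the cup, towards the tray's edge). z is up. Cups have an inner diameter of 60 mm, outer 70 mm; the rim is 14 mm above the cup floor and 24 mm above the ledge. The cup floor is 10 mm above the ledge. Cup centres lie 68 mm from the tray centre and 118 mm from one another; the tray is a round bamboo board, 256 mm across, fixed to the ledge, at any turn.
- cup2 (a point): Centre of the floor of the two-dot cup (two dark dots on the board just outside it), same size as the one-dot cup. The third cup, with three dots, is not used.
Not all that is in view belongs to the job. What is shaped like the part that bears short_mid but purple or yellow is not meant.

How it is judged:
By the outcome, as a careful person would: the job done as asked, in the order asked, and still so for the second after the job is handed in, with the robot touching nothing.
It also fails if it takes over 64 s, if anything falls off the work surface, if the arm or the gripper's body presses on something with over 40 N, if the wrist force passes 120 N, or if a joint passes its speed limit or range.

## Working session

There is one attempt and no reset: what is moved stays moved. The work goes in short steps, each a Python script; the robot and the scene stay as the last script left them, time stands still between calls to the robot, and variables do not carry over. Pictures are saved under pics/ and viewed, about 8 in all and at most 12, crops included, and the job is handed in when it is done.

```bash
mkdir -p pics; ls
python3 - <<'E'
from rig import arm
import cv2, numpy as np
np.set_printoptions(precision=4,suppress=True)
for n in("scene","top","wrist"):
    c=arm.get_calibration(n);print(n,c["intrinsics"],c["cam_to_world"])
    cv2.imwrite(f"pics/{n}0.png",cv2.cvtColor(arm.snapshot(n),cv2.COLOR_RGB2BGR))
print(arm.grip_depth,arm.current_t(),arm.current_tool_rot(),arm.current_width())
a=[cv2.imread(f"pics/{n}0.png") for n in("scene","top","wrist")]
E
```

```text
pics
scene [[490.7288   0.     253.04  ]
 [  0.     490.7288 192.0047]
 [  0.       0.       1.    ]] [[ 0.2091  0.7969 -0.5667  1.1225]
 [ 0.9779 -0.1735  0.1168 -0.1459]
 [-0.0053 -0.5786 -0.8156  0.9294]
 [ 0.      0.      0.      1.    ]]
top [[476.8476   0.     257.9342]
 [  0.     476.8476 191.3878]
 [  0.       0.       1.    ]] [[-0.0679 -0.9762  0.2061  0.2878]
 [-0.9977  0.0669 -0.0116 -0.0079]
 [-0.0025 -0.2064 -0.9785  1.2258]
 [ 0.      0.      0.      1.    ]]
wrist [[297.3186   0.     253.6213]
 [  0.     297.3186 187.1384]
 [  0.       0.       1.    ]] [[ 0.2274  0.93    0.2888  0.0591]
 [ 0.9738 -0.217  -0.0682  0.6272]
 [-0.0007  0.2967 -0.955   0.3843]
 [ 0.      0.      0.      1.    ]]
0.0188 0.15 [[-0.9737  0.2278 -0.0003]
 [ 0.2278  0.9737 -0.0009]
 [ 0.0001 -0.0009 -1.    ]] 0.09118029388550598
```

View pics/scene0.png

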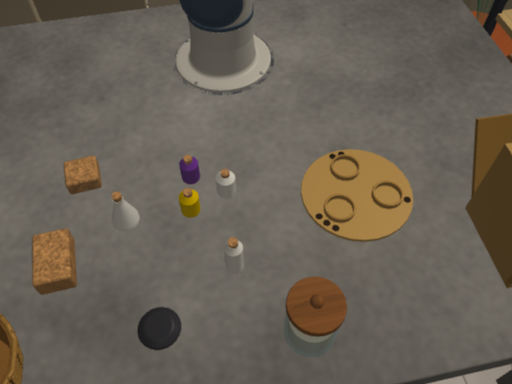

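View pics/top0.png

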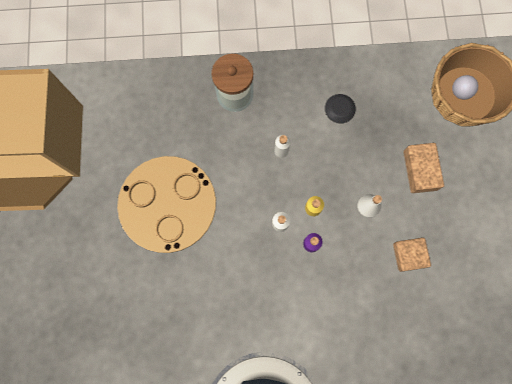

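The scene view shows the one-dot cup at (388,194) and the two-dot cup at (345,167). The tall bottle's cork is at (233,242) and the short one's at (225,174). In the top view these are at (142,194), (170,228), (283,140) and (281,220).

```bash
cat > h.py <<'E'
import cv2, numpy as np
from scipy.optimize import linear_sum_assignment
np.set_printoptions(precision=4,suppress=True)
def ray(c,uv,fish=False):
    K=c["intrinsics"];T=np.array(c["cam_to_world"]);K=np.array(K)
    x=(uv[0]-K[0,2])/K[0,0];y=(uv[1]-K[1,2])/K[1,1]
    if fish:
        r=np.hypot(x,y)+1e-12; d=np.array([np.sin(r)*x/r,np.sin(r)*y/r,np.cos(r)])
    else: d=np.array([x,y,1.])
    d=T[:3,:3]@d
    return T[:3,3],d/np.linalg.norm(d)
def plane(r,z): return r[0]+r[1]*(z-r[0][2])/r[1][2]
def tri(r1,r2):
    A=np.stack([r1[1],-r2[1]],1); s=np.linalg.lstsq(A,r2[0]-r1[0],rcond=None)[0]
    a=r1[0]+s[0]*r1[1];b=r2[0]+s[1]*r2[1]
    return (a+b)/2,np.linalg.norm(a-b)
def blobs(mask,amin=4):
    n,_,st,ce=cv2.connectedComponentsWithStats(mask.astype(np.uint8)*255)
    return [(ce[i],st[i][4]) for i in range(1,n) if st[i][4]>=amin]
def near(bl,p,d=12):
    b=[x for x in bl if np.hypot(*(x[0]-p))<d]
    return max(b,key=lambda x:x[1]) if b else None
E
python3 - <<'E'
from rig import arm
from h import *
px={"scene":dict(tall=(233,242),short=(225,174),flask=(117,197),tray=(357,194)),
    "top":dict(tall=(283,140),short=(281,220),flask=(377,199),tray=(167,204))}
R={}
for n in px:
    c=arm.get_calibration(n); im=cv2.imread(f"pics/{n}0.png"); hsv=cv2.cvtColor(im,cv2.COLOR_BGR2HSV)
    h,s,v=cv2.split(hsv)
    cork=(h<20)&(s>70)&(v>90)
    bl=blobs(cork); R[n]={}
    for k in("tall","short","flask"):
        b=near(bl,px[n][k]); print(n,k,b); R[n][k]=ray(c,b[0])
    bam=((h>8)&(h<30)&(s>80)&(v>60)).astype(np.uint8)*255
    cs,_=cv2.findContours(bam,cv2.RETR_EXTERNAL,cv2.CHAIN_APPROX_NONE)
    ct=[x for x in cs if cv2.pointPolygonTest(x,px[n]["tray"],False)>=0][0]
    ct=cv2.convexHull(ct); pts=np.array([plane(ray(c,p[0]),0.008)[:2] for p in ct])
    A=np.c_[2*pts,np.ones(len(pts))]; q=np.linalg.lstsq(A,(pts**2).sum(1),rcond=None)[0]
    print(n,"tray",q[:2],"r",np.sqrt(q[2]+q[0]**2+q[1]**2))
    m=np.zeros(im.shape[:2],np.uint8);cv2.drawContours(m,[ct],-1,255,-1)
    for b in blobs((v<70)&(m>0)):
        p=plane(ray(c,b[0]),.008)[:2];d=p-q[:2];print("  dot",b[0],b[1],p,np.hypot(*d),np.degrees(np.arctan2(d[1],d[0])))
for k in("tall","short","flask"): print(k,*tri(R["scene"][k],R["top"][k]))
E
```

```text
scene tall (array([232.4   , 241.7789]), np.int32(95))
scene short (array([224.4127, 172.254 ]), np.int32(63))
scene flask (array([116.3647, 195.4824]), np.int32(85))
scene tray [0.532  0.2178] r 0.12895699491572452
  dot [340.6 152.7] 10 [0.4127 0.2192] 0.11926533330746449 179.3360000453862
  dot [331.8125 155.6875] 16 [0.4172 0.1955] 0.11694927578753529 -168.98230220340568
  dot [406.6  199.08] 25 [0.5758 0.3232] 0.11411345532287477 67.4180703782691
  dot [318.56 215.92] 25 [0.577  0.1148] 0.11243716563608348 -66.4264878431893
  dot [326.24 222.2 ] 25 [0.5963 0.1266] 0.11160146029784562 -54.80050637415223
  dot [335.2917 227.7083] 24 [0.6141 0.1418] 0.11189759750603172 -42.79477360712621
top tall (array([283.0741, 138.9815]), np.int32(54))
top short (array([281.2115, 219.0769]), np.int32(52))
top flask (array([376.918 , 198.9672]), np.int32(61))
top tray [0.5298 0.2175] r 0.1273836946977071
  dot [194.6667 169.3889] 18 [0.6149 0.1401] 0.11499446272836118 -42.300281470116886
  dot [200.6667 175.3889] 18 [0.5975 0.125 ] 0.11460818177782676 -53.79525335358191
  dot [205.3684 182.2105] 19 [0.5783 0.1135] 0.1147211494168152 -65.01497493206578
  dot [125.7895 188.    ] 19 [0.577  0.3219] 0.11461659890259683 65.69330354187203
  dot [176.3684 245.2105] 19 [0.4186 0.1948] 0.11354129910325622 -168.4528463248503
  dot [167.65 246.65] 20 [0.4164 0.2171] 0.11339304651009001 -179.78412311151462
tall [ 0.6528 -0.0915  0.0998] 0.0013986776014592377
short [ 0.4585 -0.0736  0.0688] 0.0004018828584903061
flask [ 0.4883 -0.3069  0.0917] 0.0009958315564757869
```

View pics/wrist0.png

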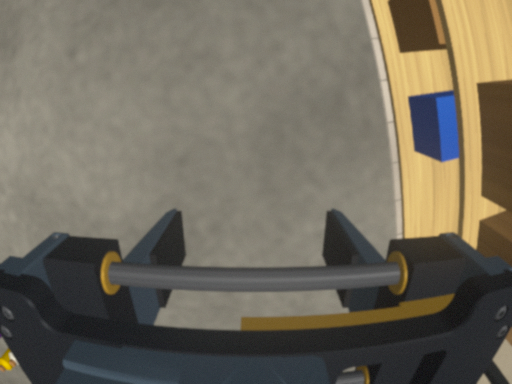

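The cork heights (0.100 and 0.069 m) and the tray radius (0.128 m) match the given sizes, so the ledge is at z≈0. The dot rays put cup 1 at 66° and cup 2 at 186° on the tray. The wrist picture shows nothing needed yet. I'll pick the tall bottle now.

```bash
cat >> h.py <<'E'
C=np.array([.530,.2176]); th=np.radians(65.9)
cup=lambda i:C+.068*np.array([np.cos(th+(i-1)*2*np.pi/3),np.sin(th+(i-1)*2*np.pi/3)])
def Rx(x): # tool down, tool x (camera side) along x
    x=np.array([*x,0.])/np.hypot(*x); z=np.array([0,0,-1.]); return np.stack([x,np.cross(z,x),z],1)
RT=Rx((0,-1)); RS=Rx(-(cup(1)-cup(2)))
TALL=np.array([.6528,-.0915]); SHORT=np.array([.4585,-.0736])
E
python3 - <<'E'
from rig import arm
from h import *
print(cup(1),cup(2))
for p,R in((TALL,RT),(cup(1),RT),(SHORT,RS),(cup(2),RS)):
    for z in(.02,.2): print(z,arm.solve_ik([*p,z],R))
arm.move_to([.12,.42,.30],Rx((-.97,.23)))
arm.move_to([.45,-.07,.30],RT)
arm.move_to([*TALL,.19],RT)
print(arm.current_t(),arm.current_joint_positions())
c=arm.get_calibration("wrist")
cv2.imwrite("pics/w1.png",cv2.cvtColor(arm.snapshot("wrist"),cv2.COLOR_RGB2BGR))
np.savez("w1.npz",K=c["intrinsics"],T=c["cam_to_world"])
E
```

```text
[0.5578 0.2797] [0.4624 0.2106]
0.02 [-13.1664  43.3886  81.7456  -0.      54.8658 166.8336]
0.2 [-13.1664  31.7859  72.8547  -0.      75.3594 166.8336]
0.02 [  21.1487   41.3468   87.2556   -0.       51.3976 -158.8513]
0.2 [  21.1487   28.933    78.2586   -0.       72.8084 -158.8513]
0.02 [ -16.4935   33.673   110.467    -0.       35.86   -142.3935]
0.2 [ -16.4935   16.406    99.9777   -0.       63.6163 -142.3935]
0.02 [  17.7531   35.5074  104.3124   -0.       40.1802 -108.1469]
0.2 [  17.7531   19.832    94.4114   -0.       65.7566 -108.1469]
4.5917 [-13.1637  32.2003  73.5957  -0.0022  74.1828 166.8208]
```

View pics/w1.png

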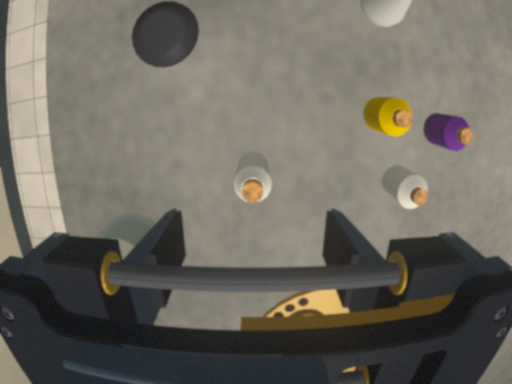

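The wrist view shows the tall bottle's cork at (252,191) between the open fingers, with nothing close by. The short cork is at (419,196). I'll cross-check both against the wrist rays. I'll also turn the wrist so that joint 6 doesn't have to flip on the way to the cup.

```bash
cat >> h.py <<'E'
def save(arm,n,f): cv2.imwrite(f"pics/{f}.png",cv2.cvtColor(arm.snapshot(n),cv2.COLOR_RGB2BGR))
def wcork(c,im,guess,z):
    h,s,v=cv2.split(cv2.cvtColor(im,cv2.COLOR_BGR2HSV))
    b=near(blobs((h<20)&(s>70)&(v>90)),guess,14); return b,plane(ray(c,b[0],True),z)
def lower(arm,xy,z0,zmin,lim=2.5):
    f0=arm.current_force()[2]; z=z0
    while z>zmin:
        z-=.0005; arm.move_l([*xy,z],feed=.01); f=arm.current_force()[2]-f0
        if f>lim: break
    print("set z",z,"dF",f,"t",arm.current_t()); return z
E
python3 - <<'E'
from rig import arm
from h import *
d=np.load("w1.npz");c=dict(intrinsics=d["K"],cam_to_world=d["T"]);im=cv2.imread("pics/w1.png")
bt,p=wcork(c,im,(252,191),.102);print(bt,p)
bs,ps=wcork(c,im,(419,196),.070);print(bs,ps)
R=Rx((np.cos(np.radians(-120)),np.sin(np.radians(-120))))
if np.hypot(*(p[:2]-TALL))<.006:
    g=(TALL+p[:2])/2
    arm.move_to([*g,.19],R)
    arm.move_l([*g,.034],feed=.12)
    print(arm.current_force())
    arm.grip(0.0); print("w",arm.current_width(),arm.current_force(),arm.current_t())
    arm.move_l([*g,.19],feed=.12); print("w",arm.current_width(),arm.current_force())
    arm.move_to([*cup(1),.19],RT)
    print(arm.current_joint_positions(),arm.current_t())
    save(arm,"wrist","w2")
    save(arm,"scene","s2")
a=np.hstack([cv2.imread("pics/w2.png")[:, :],cv2.imread("pics/s2.png")]);cv2.imwrite("pics/c2.png",cv2.resize(a,(800,300),interpolation=cv2.INTER_AREA))
E
```

```text
(array([252.01 , 190.825]), np.int32(400)) [ 0.6529 -0.092   0.102 ]
(array([419.1833, 196.0292]), np.int32(240)) [ 0.4591 -0.0749  0.07  ]
[-0.0139 -0.737  -0.3947]
w 0.03781073232748038 [ 0.3456 -0.1761 -0.6051] 11.8833
w 0.03771296838763899 [ 1.0108  0.1225 -1.1319]
[  21.055    29.494    78.9442   -0.0169   71.5574 -158.855 ] 14.7583
```

View pics/c2.png

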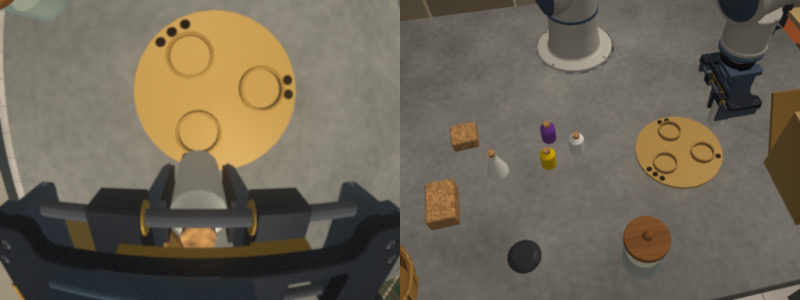

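The left half (wrist) shows the bottle held upright, aligned on the one-dot cup below it at about (198,131) in the crop. The two-dot cup is at (261,88) and the three-dot cup at (190,54). I'll check the tray geometry from this close view, then place.

Run:
```python
from rig import arm
from h import *
c=arm.get_calibration("wrist");im=cv2.imread("pics/w2.png")
h,s,v=cv2.split(cv2.cvtColor(im,cv2.COLOR_BGR2HSV))
bam=((h>8)&(h<30)&(s>80)&(v>60)).astype(np.uint8)*255; bam[215:]=0
cs,_=cv2.findContours(bam,cv2.RETR_EXTERNAL,cv2.CHAIN_APPROX_NONE)
ct=max(cs,key=cv2.contourArea)[:,0]; ct=ct[(ct[:,1]<190)]
hull=cv2.convexHull(ct)[:,0]; hull=hull[hull[:,1]<185]
for zb in(.008,.010):
    pts=np.array([plane(ray(c,p,True),zb)[:2] for p in hull])
    q=np.linalg.lstsq(np.c_[2*pts,np.ones(len(pts))],(pts**2).sum(1),rcond=None)[0]
    print(zb,"tray",q[:2],"r",np.sqrt(q[2]+q[0]**2+q[1]**2))
m=np.zeros(v.shape,np.uint8);cv2.fillPoly(m,[hull],255)
for b in blobs((v<70)&(m>0),20):
    p=plane(ray(c,b[0],True),.008)[:2];d=p-q[:2];print(b[0],b[1],p,np.hypot(*d),np.degrees(np.arctan2(d[1],d[0])))
```

```text
0.008 tray [0.5298 0.2172] r 0.12831521168093651
0.01 tray [0.53   0.2171] r 0.12758800638111734
[236.5  30.5] 84 [0.5772 0.1125] 0.11480079969009149 -65.69971342003237
[219.4337  40.3735] 83 [0.5972 0.1241] 0.11470925400724685 -54.14391373774556
[204.9639  53.3855] 83 [0.6143 0.1394] 0.11466822207765383 -42.681006369857556
[367.5397 101.9365] 63 [0.4175 0.1939] 0.11488921298624051 -168.3544913860597
[368.5345 120.1034] 58 [0.415  0.2165] 0.11500442559670118 -179.7012966527634
```

The close view agrees with the earlier tray estimate to within 1 mm. I'll place the tall bottle.

Run:
```python
from rig import arm
from h import *
p=cup(1)
arm.move_l([*p,.06],feed=.12); arm.move_l([*p,.047],feed=.03); arm.sleep(.2)
lower(arm,p,.047,.0425)
print("w",arm.current_width(),arm.current_ee_pos(),arm.current_force())
arm.grip(.060); arm.sleep(.2)
arm.move_l([*p,.19],feed=.15); print(arm.current_t(),arm.current_force())
arm.move_to([.46,.05,.22],RS)   # leave toward the short bottle
save(arm,"top","t3");save(arm,"scene","s3");print(arm.current_t())
a=np.hstack([cv2.imread("pics/t3.png")[120:300,60:360],cv2.imread("pics/s3.png")[100:280,150:450]])
cv2.imwrite("pics/c3.png",cv2.resize(a,(800,240)))
```

```text
set z 0.0435 dF 7.702891173338783 t 18.625
w 0.03761979364825445 [0.5578 0.2797 0.0439] [-1.2804 -0.5733  6.6306]
20.4917 [ 0.2368  0.2987 -0.3935]
21.5833
```

View pics/c3.png

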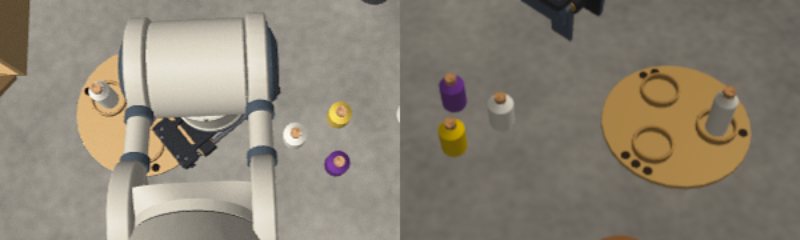

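The tall bottle stands upright in the one-dot cup and is released; contact came at z 0.044, as expected. Next is the short bottle.

Run:
```python
from rig import arm
from h import *
g=np.array([.4588,-.0743]); p=cup(2); print(arm.current_joint_positions())
arm.grip(.070)
arm.move_to([*g,.16],RS)
arm.move_l([*g,.020],feed=.12)
print(arm.current_force())
arm.grip(0.0); print("w",arm.current_width(),arm.current_t())
arm.move_l([*g,.17],feed=.12)
arm.move_to([*p,.17],RS); print("w",arm.current_width(),arm.current_joint_positions(),arm.current_t())
save(arm,"wrist","w4");save(arm,"scene","s4")
a=np.hstack([cv2.imread("pics/w4.png"),cv2.imread("pics/s4.png")]);cv2.imwrite("pics/c4.png",cv2.resize(a,(800,300),interpolation=cv2.INTER_AREA))
```

```text
[  -1.0992   14.9214   98.4783    0.0096   66.6039 -127.1472]
[-0.334  -0.6862  0.2483]
w 0.04317798664693533 24.4167
w 0.04341357083320218 [  17.6627   21.9851   96.6123   -0.0208   61.4253 -108.2056] 26.9167
```

View pics/c4.png

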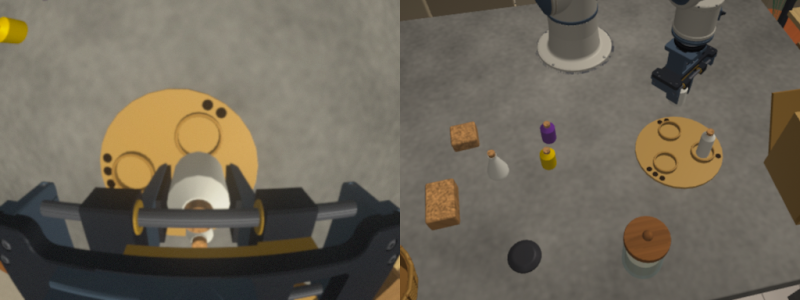

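The short bottle is held upright over the two-dot cup (cup at (197,133) in the wrist half), the tall one still stands in cup 1, and the neighbours haven't moved. I'll set it down now.

Run:
```python
from rig import arm
from h import *
p=cup(2)
arm.move_l([*p,.045],feed=.1); arm.move_l([*p,.033],feed=.03); arm.sleep(.2)
lower(arm,p,.033,.0282)
print("w",arm.current_width(),arm.current_ee_pos(),arm.current_force())
arm.grip(.070); arm.sleep(.2)
arm.move_l([*p,.20],feed=.15)
arm.move_to([.40,-.20,.30],RS); arm.sleep(.3)
print(arm.current_t(),arm.current_force())
save(arm,"top","t5");save(arm,"scene","s5")
R={}
for n,g in(("top",[(150,187),(170,224)]),("scene",[(396,175),(345,150)])):
    c=arm.get_calibration(n);im=cv2.imread(f"pics/{n[0]}5.png");h,s,v=cv2.split(cv2.cvtColor(im,cv2.COLOR_BGR2HSV))
    w=((s<45)&(v>110)); R[n]=[b for b in blobs(w,30) if (b[0][0]<220 if n=="top" else b[0][0]>300) and b[1]<1500]; print(n,R[n])
a=np.hstack([cv2.imread("pics/t5.png")[120:300,60:360],cv2.imread("pics/s5.png")[100:280,190:490]])
cv2.imwrite("pics/c5.png",cv2.resize(a,(800,240)))
```

```text
set z 0.03 dF 5.375947448519943 t 30.6667
w 0.043348324288925676 [0.4624 0.2106 0.0302] [-1.099  -0.5157  4.1576]
34.6167 [ 0.4865 -0.3282 -0.0554]
top [(array([138.0476, 191.7273]), np.int32(231)), (array([167.3057, 227.5721]), np.int32(229))]
scene [(array([373.5974,  75.4026]), np.int32(77)), (array([309.9667, 110.7333]), np.int32(30)), (array([399.1333, 115.4   ]), np.int32(30)), (array([347.6395, 157.2384]), np.int32(172)), (array([464.375 , 198.5312]), np.int32(32)), (array([448.0323, 206.0161]), np.int32(62)), (array([431.0742, 226.6528]), np.int32(674)), (array([457.9342, 233.0526]), np.int32(76)), (array([395.2619, 234.7857]), np.int32(42)), (array([328.25  , 235.7955]), np.int32(44)), (array([475.9211, 241.5526]), np.int32(76)), (array([356.7096, 248.9397]), np.int32(365)), (array([410.9153, 249.2373]), np.int32(59)), (array([462.1538, 255.2885]), np.int32(52)), (array([306.7091, 262.1273]), np.int32(55)), (array([429.5667, 260.7333]), np.int32(30)), (array([484.2632, 262.3947]), np.int32(38)), (array([483.0161, 294.8839]), np.int32(1301)), (array([449.4412, 272.9118]), np.int32(34)), (array([310.8547, 337.5983]), np.int32(117)), (array([477.6987, 376.5509]), np.int32(717))]
```

View pics/c5.png

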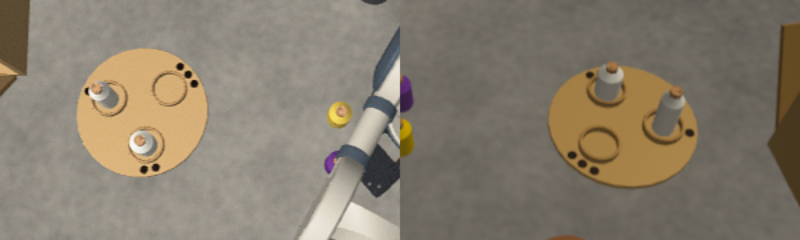

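Both bottles stand upright inside the right cups, and the arm is clear. One last numeric check of the corks, then I hand in.

Run:
```python
from rig import arm
from h import *
t,s=arm.get_calibration("top"),arm.get_calibration("scene")
for i,a,b in((1,(132.8,187.5),(397,169)),(2,(164.3,226.5),(349,151.8))): print(tri(ray(t,a),ray(s,b)),cup(i))
print(arm.current_force(),arm.current_t()); arm.sign_off()
```

```text
(array([0.5552, 0.2817, 0.1039]), np.float64(0.0051702375556821716)) [0.5578 0.2797]
(array([0.4602, 0.2139, 0.0677]), np.float64(0.0022792941523122803)) [0.4624 0.2106]
[ 0.6257 -0.2278  1.2936] 34.7167
the job is handed in; nothing more can be done
```

Both bottles are in their cups, and I handed the job in at 34.7 s of the 64 s allowed. The tall bottle went into the one-dot cup first and was released. The short one then went into the two-dot cup.

- **Set-down:** each bottle was lowered slowly until it touched the cup floor. Contact came at the expected height within 0.5 mm, with a force rise of about 8 N for the tall bottle and 5 N for the short one.
- **Final pictures:** both bottles stand upright inside the right cups, and the arm is clear of everything. I did not move near the cone-shaped bottle. It was unmoved in the last full scene view, just before the short bottle was set down; the final crops did not cover it.
- **Cork positions:** a last check from two cameras, using hand-read pixels, put the corks 3–4 mm sideways from the cup centres. The cups leave 8–11 mm of room, and the rays missed each other by 2–5 mm, so this agrees only within that accuracy.
- **Cork heights:** they came out at 0.104 m and 0.068 m. Against the expected cork tops of 0.114 m and 0.082 m, that is 10 and 14 mm low. This is more than the 4 mm or so by which the first measurements read low, and I put it down to the rough pixel reading. It is a weaker check than the contact heights.

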